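# Gauge two rack-leg sleeves and sort them

### The arm

A 7-joint arm with a two-finger parallel gripper is mounted at the origin on the work surface. World frame = base frame: x ahead of the robot, y to its left, z up, the work surface at z = 0. Lengths are in m, angles in degrees, forces in N, time in s.
With the tool pointing down it reaches from about 0.425 to 0.825 m from the base axis. Payload 3.6 kg.
Tool frame: the origin (TCP) lies at the very end of the fingers, on their centre line; the grasp point (between the pads) lies 19 mm behind it (grip_depth is the distance from the TCP to the grasp point, in m); z points along the fingers, y is the line along which they close (so a half turn about z gives the same grasp; the last joint's range is limited). The gripper opens to 85 mm and grips with 20 to 120 N. Pads are 22 mm wide; open, the fingers measure 114 mm over their backs; the gripper's body (76 mm by 85 mm) begins 54 mm behind the grasp point. The pads swing forward as they close: fully open they stand 13 mm farther back than shut.
Start: joints at [65.575, 35.231, -0.722, 81.555, 0.464, 63.22, -2.315], TCP at [0.253, -0.599, 0.231] pointing down, gripper open.
Joint ranges: [-178.69, 178.69], [-17.37, 117.87], [-77.05, 75.6], [15.02, 138.74], [-78.02, 258.01], [0.78, 113.62], [-162.83, 162.83]. Speed limits (degrees/s): [159.86, 159.86, 180, 180, 180, 180, 180].

### API

Orientations are given as a 3x3 rotation matrix whose columns are the frame's x, y, z axes.
In Python, from plant import get_state, grab_frame, get_calibration, finish_job, grip_depth gives the robot as it stands.
- The arm moves only by the tool jog_arm, never from a script. Its argument "rows" is a list of rows, each an object of numbers: "ax", "ay", "az": the turn, a rotation vector about the tool's x, y, z in degrees; "tx", "ty", "tz": the shift along the tool's x, y, z in cm; "jaw": the finger opening in cm, from 0 to 8.54. In form: [{"ax": .., "ay": .., "az": .., "tx": .., "ty": .., "tz": .., "jaw": ..}, ...]. A call has 1 to 5 rows; each row shifts and turns the commanded pose from where the row before left it, along the tool's axes as they then stand; what a row does not reach is not made up. A row lasts 1/10 s, in which the tool goes at most 50 mm and 8.59 degrees, less where a joint would pass 70% of its speed; a pose out of reach is approached as far as the arm can. A call with a gripper value outside its range is refused whole. The fingers move at their own pace and stop on an object; "force" is the grip in N (left out, the last holds). Time passes only in rows, so rows that do not move let the fingers close. It gives the time, the measured TCP pose, the force, the opening and the grip force at its end, in the units of the state.
- get_state(): the state, without advancing time (a new reading comes with each control period).
- grab_frame(name): name is "side" or "top" or "wrist"; returns the picture (400x640x3 uint8, red, green, blue); there is no depth.
- get_calibration(name): a dict with "fx", "fy", "cx", "cy" (pixels), "world_from_camera" (4x4, takes a point from camera to world coordinates); the wrist camera has in their place "tool_from_camera" (4x4, takes a point from camera to tool coordinates, whose origin is the TCP and whose axes are the flange's). Camera axes: x right, y down, z forward; pixel columns grow to the right and rows downward; lengths in m; the calibration is good to about 2 mm. A picture is of the moment at which its call begins: read the wrist's pose just before it. get_calibration takes no time and is no camera call.
- finish_job(): hands the job in; it is judged then, once.
The state is a dict: "clock": time; "q": joint angles; "qd": joint speeds; "joint_torque": joint torques, N m; "eef_pos": TCP position; "eef_rot": TCP orientation; "ft_force": force on the tool from outside, world axes, zero at the start; "wrist_torque": the same for the moment, N m; "finger_gap": opening from 0.0 (shut) to 1.0 (fully open); "finger_force": force on a finger pad.
Only numpy, scipy, OpenCV 4.12 (cv2) and the standard library are available. Lean on these libraries where they do the work, as an engineer would, in place of code of your own. Each camera call takes 0.05 s, during which the arm holds its last target. There are 200 camera calls.

### The job

Two orange leg sleeves for the balcony rack stand on the rubber mat tray, and only one has a bore wide enough for the upright gauge pin. Slide the one that fits all the way down over the pin until it rests on the gauge's base, and leave it there; put the one that is too tight into the open white box. Let go of both.

Things in the scene. Friction and masses are not known exactly. Their poses are not given: they have to be found in the camera images.
- sleeve_wide: The sleeve that fits: orange plastic tube standing on end, outer diameter 46 mm, bore 29 mm right through (wall 8.5 mm, the thinner of the two), 50 mm tall, 40 to 85 g. Origin at its centre, 25 mm above its underside; z along its axis. It stands on the 5 mm floor of a black rubber tray (rim 10 mm high); steel tongs and a wooden spatula lie flat beyond it.
- sleeve_tight: The sleeve that is too tight: the same orange tube, outer diameter 46 mm, 50 mm tall, 40 to 85 g, but its bore is only 17 mm (wall 14.5 mm, visibly thicker from above), so it would stop on the pin's taper. Origin at its centre, 25 mm above its underside; z along its axis. It stands on the same tray, at least 95 mm from the other, centre to centre.
- gauge: Fixed gauge: steel base plate 80 x 80 x 8 mm with one upright dark steel pin, 24 mm diameter, at its centre; from 54 mm above the table it tapers to a flat 12 mm tip 68 mm above the table. Origin on the table under the pin's axis, z up. A sleeve fully home rests on the base plate: underside 8 mm, centre 33 mm above the table, the pin's tip 10 mm proud of it.
- white_box: Open airtight box in white plastic, fixed, its lid off and lying elsewhere, grey lock levers on its four sides: outside 160 x 120 x 60 mm, walls and floor 4 mm thick (inside 152 x 112 mm). Origin on the table at the centre of its underside; x along its long side, y along its short side, z up; rim 60 mm above the table.
Not all that is in view belongs to the job. What is shaped like the sleeve_tight but blue or pink is not meant. Of the things shaped like the white_box, the white one is meant.

How it is judged:
By the outcome, as a careful person would: the job done as asked, in the order asked, and still so for the second after the job is handed in, with the robot touching nothing.
It also fails if it takes over 61 s, if anything falls off the work surface, if the arm or the gripper's body presses on something with over 40 N, if the wrist force passes 120 N, or if a joint passes its speed limit or range.

## Working session

There is one attempt and no reset: what is moved stays moved. The work goes in short steps, Python scripts to look and compute and a tool call to move; the robot and the scene stay as the last step left them, time stands still between calls to the robot, and variables do not carry over. Pictures are saved under pics/ and viewed, at most 10 in all, crops included, and the job is handed in when it is done.

Besides the shell and the picture viewer there is one more tool, called after "Emit:" in YAML: its name, and indented under it one key for each argument. jog_arm: Moves the arm, as the interface text tells. Its arguments: {"type":"object","properties":{"rows":{"type":"array","items":{"type":"object","properties":{"ax":{"type":"number"},"ay":{"type":"number"},"az":{"type":"number"},"tx":{"type":"number"},"ty":{"type":"number"},"tz":{"type":"number"},"jaw":{"type":"number"}}}},"force":{"type":"number"}},"required":["rows"]}

```bash
ls; mkdir -p pics; python3 - <<'E'
from plant import *
import cv2
s=get_state();print(s['clock'],s['eef_pos'],s['eef_rot'],s['finger_gap'],grip_depth)
for n in('top','side'):
    im=grab_frame(n);cv2.imwrite(f'pics/{n}0.png',im[:,:,::-1]);c=get_calibration(n);print(n,c)
print(get_calibration('wrist'))
E
```

```text
pics
0.0 [ 0.25269319 -0.59803836  0.23011795] [[ 9.21111835e-01  3.89296683e-01 -1.03961858e-03]
 [ 3.89298070e-01 -9.21108780e-01  2.37235844e-03]
 [-3.40505324e-05 -2.58992894e-03 -9.99996646e-01]] 1.0001064862409832 0.0187
top {'fx': 393.31237043313865, 'fy': 393.31237043313865, 'cx': 320.36741822138333, 'cy': 200.3018916293145, 'world_from_camera': array([[-1.37249027e-02, -9.71982133e-01,  2.34653701e-01,
         2.25460242e-01],
       [-9.99903142e-01,  1.38835681e-02, -9.75877476e-04,
         2.21796855e-02],
       [-2.30929516e-03, -2.34644367e-01, -9.72078540e-01,
         1.15205862e+00],
       [ 0.00000000e+00,  0.00000000e+00,  0.00000000e+00,
         1.00000000e+00]])}
side {'fx': 418.231413532233, 'fy': 418.231413532233, 'cx': 316.1010279670687, 'cy': 205.62907076129886, 'world_from_camera': array([[-0.94731761, -0.2172201 ,  0.23538217,  0.24350717],
       [-0.32022745,  0.65749182, -0.68202558,  0.73701691],
       [-0.00661218, -0.72147067, -0.69241342,  0.74964397],
       [ 0.        ,  0.        ,  0.        ,  1.        ]])}
{'fx': 348.08679095610773, 'fy': 348.08679095610773, 'cx': 318.4326391816644, 'cy': 199.30427117146124, 'tool_from_camera': array([[ 1.47833562e-03, -9.56014350e-01, -2.93316173e-01,
         7.42886384e-02],
       [ 9.99998687e-01,  1.60815438e-03, -2.01437883e-04,
        -9.92362674e-05],
       [ 6.64275196e-04, -2.93315490e-01,  9.56015472e-01,
        -1.42623634e-01],
       [ 0.00000000e+00,  0.00000000e+00,  0.00000000e+00,
         1.00000000e+00]])}
```

View pics/top0.png

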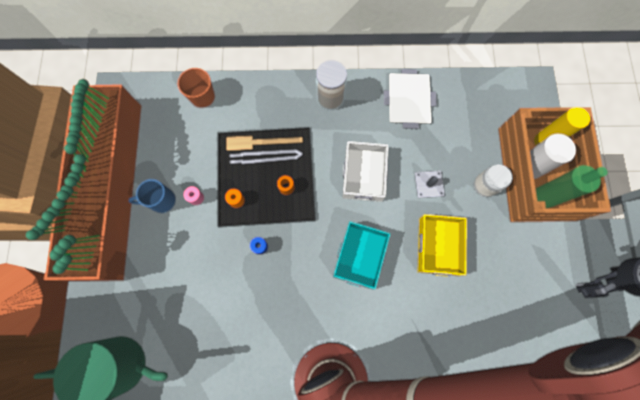

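View pics/side0.png

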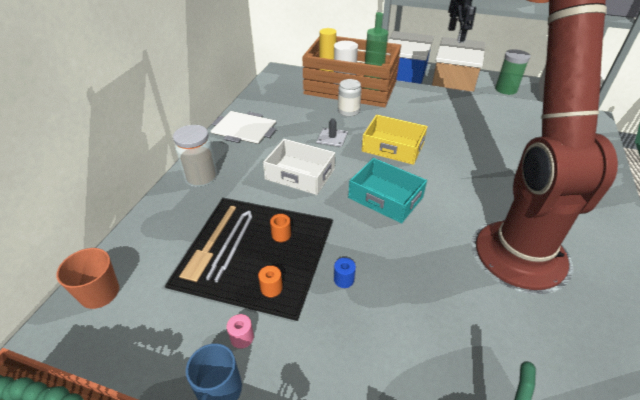

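Top view: orange sleeves are at (285,184) and (234,197). The white box is at (366,169), the gauge pin at (430,183) and the white lid at (410,98). Blue (259,245) and pink (193,194) are decoys. The sleeve at (285,184) appears to have the larger bore. I'll confirm that with an enlarged crop and measure.

```bash
cat > h.py <<'E'
from plant import *
import cv2, numpy as np
def ray(n,uv,st=None):
    c=get_calibration(n)
    if n=='wrist':
        T=np.eye(4);T[:3,:3]=st['eef_rot'];T[:3,3]=st['eef_pos'];M=T@c['tool_from_camera']
    else: M=c['world_from_camera']
    d=M[:3,:3]@np.array([(uv[0]-c['cx'])/c['fx'],(uv[1]-c['cy'])/c['fy'],1])
    return M[:3,3],d/np.linalg.norm(d)
def onz(n,uv,z,st=None):
    o,d=ray(n,uv,st);return (o+d*(z-o[2])/d[2]).round(4)
def blobs(m,amin=20):
    k,l,s,c=cv2.connectedComponentsWithStats(m.astype(np.uint8))
    return [(i,s[i],c[i].round(1)) for i in range(1,k) if s[i][4]>=amin],l
def hsv(im): return cv2.cvtColor(im,cv2.COLOR_RGB2HSV)
def orange(im):
    h=hsv(im);return (h[...,0]>4)&(h[...,0]<20)&(h[...,1]>190)&(h[...,2]>60)
def move(st,p):  # tool-axis cm to bring TCP to p
    return (np.array(st['eef_rot']).T@(np.array(p)-st['eef_pos'])*100).round(2)
E
python3 - <<'E'
from h import *
t=cv2.imread('pics/top0.png')[:,:,::-1].copy();s=cv2.imread('pics/side0.png')[:,:,::-1].copy()
for n,im in(('top',t),('side',s)):
    b,l=blobs(orange(im),60)
    for i,st,c in b:print(n,st,c,onz(n,c,.03))
    h=hsv(im)
    w=(h[...,1]<40)&(h[...,2]>185)
    for i,st,c in blobs(w,300)[0]: print('white',n,st,c,onz(n,c,.06))
a=cv2.resize(t[140:240,205:325],None,fx=5,fy=5,interpolation=cv2.INTER_CUBIC)[:400]
b=cv2.resize(t[130:210,335:455],None,fx=5,fy=5,interpolation=cv2.INTER_CUBIC)[:200*2]
a=cv2.resize(a,(400,267));b=cv2.resize(b,(400,267))
c=cv2.resize(s[200:307,240:400],(400,267),interpolation=cv2.INTER_CUBIC);d=cv2.resize(s[113:200,255:385],(400,267),interpolation=cv2.INTER_CUBIC)
cv2.imwrite('pics/crop.png',np.vstack([np.hstack([a,b]),np.hstack([c,d])])[:,:,::-1])
E
```

```text
top [277 175  17  20 229] [285.3 184.3] [0.5466 0.1243 0.03  ]
top [225 189  19  18 272] [234.  197.6] [0.5081 0.2749 0.03  ]
white top [   0    0  357   37 8921] [189.1  14.2] [1.113  0.4362 0.06  ]
white top [ 470    0   59   31 1022] [495.6  13.5] [ 1.1002 -0.552   0.06  ]
white top [    0    42   640   149 22128] [388.2  72.3] [ 0.894  -0.1947  0.06  ]
white top [ 389   73   42   51 2037] [409.4  97.7] [ 0.8067 -0.2545  0.06  ]
white top [ 174  104   82   84 2775] [207.6 138.8] [0.6818 0.3534 0.06  ]
white top [ 343  131   62   67 2235] [368.6 165.4] [ 0.5918 -0.1211  0.06  ]
white top [536 134  40  32 833] [556.8 149.4] [ 0.6333 -0.677   0.06  ]
white top [485 164  27  25 497] [497.8 176.2] [ 0.5535 -0.4937  0.06  ]
white top [ 353  168   63   61 1232] [390.5 204.1] [ 0.4751 -0.1785  0.06  ]
white top [415 171  29  28 463] [427.2 185.1] [ 0.5297 -0.2873  0.06  ]
white top [  152   202   144   198 10056] [226.  310.4] [0.1895 0.2778 0.06  ]
white top [544 223  22  37 326] [555.7 237.9] [ 0.3719 -0.6335  0.06  ]
white top [   0  241   49   32 1235] [ 24.9 253.5] [0.3491 0.8418 0.0
[... 339 characters left out ...]
25.8] [ 0.8907 -0.9866  0.06  ]
white side [601  27  28  53 768] [611.2  47.5] [-0.3268 -1.1428  0.06  ]
white side [ 563   32   77   92 1817] [622.1  86.2] [-0.312 -0.813  0.06 ]
white side [388  39  43  19 376] [409.9  47.1] [ 0.4162 -0.9084  0.06  ]
white side [335  41  23  21 374] [345.6  50.2] [ 0.6483 -0.8037  0.06  ]
white side [436  46  49  22 783] [460.3  56. ] [ 0.2221 -0.8863  0.06  ]
white side [142  76  24  73 861] [151.4 118. ] [ 1.0808 -0.1511  0.06  ]
white side [340  79  20  37 554] [349.   96.2] [ 0.5413 -0.4657  0.06  ]
white side [ 210  111   66   32 1235] [243.  126.2] [ 0.7938 -0.1974  0.06  ]
white side [ 263  138   72   57 2220] [298.5 165.1] [ 0.5719 -0.0746  0.06  ]
```

View pics/crop.png

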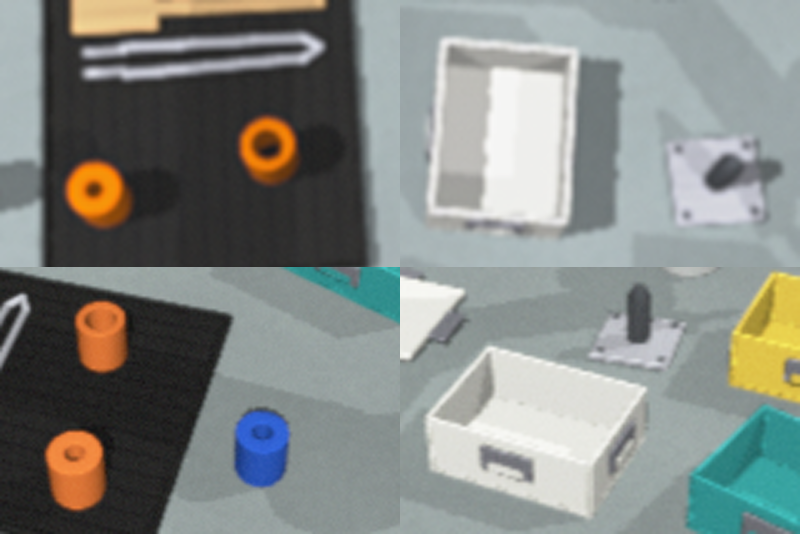

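The crop confirms it. The sleeve at (285,184) has the thin wall and wide bore, so it is sleeve_wide; (234,197) has the small bore and thick wall, so it is sleeve_tight. The blue and pink ones are the wrong colour. The white box with the floor visible is at (366,169) and the pin's plate centre at (430,184). I'll turn the tool so the fingers close along world x, then head to the gauge for a close look.

```bash
python3 - <<'E'
from h import *
for k,uv,z in(('wide',(285.4,182.8),.055),('tight',(232.9,196.6),.055),('gauge',(430.1,184.1),.008),('box',(366.2,169.7),.06),('tongs',(296,160),.01)):print(k,onz('top',uv,z))
print('pin tip side',onz('side',(332.4,119.5),.068))
E
```

```text
wide [0.544  0.1218 0.055 ]
tight [0.5048 0.2726 0.055 ]
gauge [ 0.5472 -0.3111  0.008 ]
box [ 0.5788 -0.1135  0.06  ]
tongs [0.6292 0.0939 0.01  ]
pin tip side [ 0.5482 -0.3027  0.068 ]
```

Emit:
jog_arm:
  rows:
    - {"az":-8.4}
    - {"az":-8.4}
    - {"az":-8.4}
    - {"az":-8.4}
    - {"az":-8.4}

```text
invalid input
```

Emit:
jog_arm:
  rows:
    - {"az":-8.4}
    - {"az":-8.4}
    - {"az":-8.4}
    - {}
    - {}

```text
invalid input
```

Emit:
jog_arm:
  rows:
    - {"ax":0,"ay":0,"az":-8.4,"tx":0,"ty":0,"tz":0,"jaw":8.5}
    - {"ax":0,"ay":0,"az":-8.4,"tx":0,"ty":0,"tz":0,"jaw":8.5}
    - {"ax":0,"ay":0,"az":-8.4,"tx":0,"ty":0,"tz":0,"jaw":8.5}
    - {"ax":0,"ay":0,"az":-8.4,"tx":0,"ty":0,"tz":0,"jaw":8.5}
    - {"ax":0,"ay":0,"az":-8.4,"tx":0,"ty":0,"tz":0,"jaw":8.5}
  force: 40

```text
clock: 0.6
eef_pos: [0.2528, -0.5983, 0.2306]
eef_rot: [[0.419, 0.908, -0.001], [0.908, -0.419, 0.001], [0.001, -0.001, -1.0]]
ft_force: [0.2, 0.2, 0.6]
finger_gap: 0.992
finger_force: 0.0
```

Emit:
jog_arm:
  rows:
    - {"ax":0,"ay":0,"az":-8.4,"tx":0,"ty":0,"tz":0,"jaw":8.5}
    - {"ax":0,"ay":0,"az":-8.4,"tx":0,"ty":0,"tz":0,"jaw":8.5}
    - {"ax":0,"ay":0,"az":-8.4,"tx":0,"ty":0,"tz":0,"jaw":8.5}
    - {"ax":0,"ay":0,"az":0,"tx":0,"ty":0,"tz":0,"jaw":8.5}

```text
clock: 1.0
eef_pos: [0.2525, -0.5985, 0.2306]
eef_rot: [[-0.001, 1.0, -0.0], [1.0, 0.001, 0.002], [0.002, -0.0, -1.0]]
ft_force: [-0.3, 0.2, 0.2]
finger_gap: 0.994
finger_force: 0.0
```

Emit:
jog_arm:
  rows:
    - {"ax":0,"ay":0,"az":0,"tx":3.3,"ty":2.9,"tz":0,"jaw":8.5}
    - {"ax":0,"ay":0,"az":0,"tx":3.3,"ty":2.9,"tz":0,"jaw":8.5}
    - {"ax":0,"ay":0,"az":0,"tx":3.3,"ty":2.9,"tz":0,"jaw":8.5}
    - {"ax":0,"ay":0,"az":0,"tx":3.3,"ty":2.9,"tz":0,"jaw":8.5}
    - {"ax":0,"ay":0,"az":0,"tx":3.3,"ty":2.9,"tz":0,"jaw":8.5}

```text
clock: 1.5
eef_pos: [0.3985, -0.4319, 0.2312]
eef_rot: [[0.002, 1.0, -0.0], [1.0, -0.002, 0.0], [0.0, -0.0, -1.0]]
ft_force: [0.7, -1.2, -0.2]
finger_gap: 0.994
finger_force: 0.0
```

Emit:
jog_arm:
  rows:
    - {"ax":0,"ay":0,"az":0,"tx":3.3,"ty":2.9,"tz":0,"jaw":8.5}
    - {"ax":0,"ay":0,"az":0,"tx":3.3,"ty":2.9,"tz":0,"jaw":8.5}
    - {"ax":0,"ay":0,"az":0,"tx":3.3,"ty":2.9,"tz":0,"jaw":8.5}
    - {"ax":0,"ay":0,"az":0,"tx":3.3,"ty":2.9,"tz":0,"jaw":8.5}
    - {"ax":0,"ay":0,"az":0,"tx":3.3,"ty":2.9,"tz":0,"jaw":8.5}

```text
clock: 2.0
eef_pos: [0.5432, -0.2667, 0.2312]
eef_rot: [[0.002, 1.0, -0.0], [1.0, -0.002, -0.0], [-0.0, -0.0, -1.0]]
ft_force: [-0.1, -0.6, -0.4]
finger_gap: 0.997
finger_force: 0.0
```

Emit:
jog_arm:
  rows:
    - {"ax":0,"ay":0,"az":0,"tx":0,"ty":0,"tz":0,"jaw":8.5}
    - {"ax":0,"ay":0,"az":0,"tx":0,"ty":0,"tz":0,"jaw":8.5}

```text
clock: 2.2
eef_pos: [0.5429, -0.2667, 0.231]
eef_rot: [[-0.003, 1.0, -0.001], [1.0, 0.003, 0.0], [0.0, -0.001, -1.0]]
ft_force: [1.1, -0.3, 0.1]
finger_gap: 0.993
finger_force: 0.0
```

```bash
python3 - <<'E'
from h import *
s=get_state();im=grab_frame('wrist');cv2.imwrite('pics/wg.png',im[:,:,::-1]);np.savez('wg.npz',p=s['eef_pos'],r=s['eef_rot']);print(s['clock'],s['eef_pos'])
E
```

```text
2.2 [ 0.54294975 -0.26666242  0.23100106]
```

View pics/wg.png

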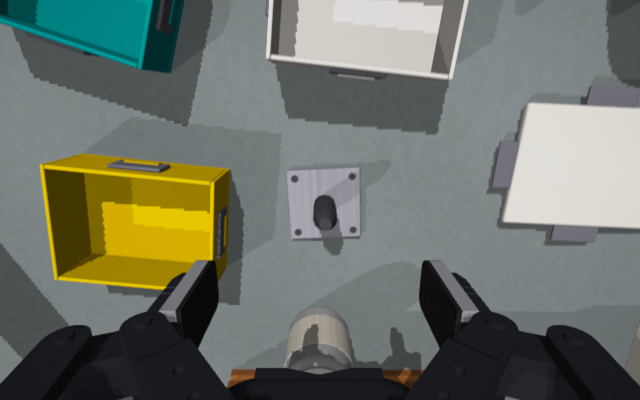

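Wrist view: gauge plate spans (288–361, 166–241), pin tip is near (324,200), pin base near (325,225), and the white box's near rim is at the top. I'll measure the plate centre and pin.

```bash
python3 - <<'E'
from h import *
d=np.load('wg.npz');st=dict(eef_pos=d['p'],eef_rot=d['r'])
im=cv2.imread('pics/wg.png')[:,:,::-1].copy();h=hsv(im)
x0,y0=270,150;sub=im[150:260,270:380].astype(int)
m=((sub[...,2]-sub[...,1]>3)&(sub.sum(2)>330))  # purplish plate
b,l=blobs(m,200);i=max(b,key=lambda t:t[1][4]);print(i)
pts=np.argwhere(l==i[0])[:,::-1].astype(np.float32)
r=cv2.minAreaRect(pts);c=np.array(r[0])+(x0,y0);print(r,onz('wrist',c,.008,st))
dk=sub.sum(2)<210
for j in blobs(dk,40)[0]:print('dark',j)
for uv in((324,199),(324,201),(325,203)):print(onz('wrist',uv,.068,st))
E
```

```text
(1, array([  16,   17,   75,   72, 3984], dtype=int32), array([53.4, 49. ]))
((53.826759338378906, 52.352142333984375), (69.90876007080078, 73.41641235351562), 87.45519256591797) [ 0.5484 -0.3073  0.008 ]
dark (3, array([ 44,  46,  23,  34, 569], dtype=int32), array([54.6, 60.8]))
[ 0.5475 -0.2852  0.068 ]
[ 0.5476 -0.2871  0.068 ]
[ 0.5485 -0.289   0.068 ]
```

```bash
python3 - <<'E'
from h import *
d=np.load('wg.npz');st=dict(eef_pos=d['p'],eef_rot=d['r'])
im=cv2.imread('pics/wg.png')
for uv in((325,220),(325,223),(325,226)):print(onz('wrist',uv,.068,st))
for r in range(212,234,2):print(r,im[r,310:342:2].sum(1))
E
```

```text
[ 0.5487 -0.3057  0.068 ]
[ 0.5487 -0.3087  0.068 ]
[ 0.5487 -0.3117  0.068 ]
212 [496 479 152 159 164 175 173 179 168 165 149 128 107 301 497 502]
214 [499 479 156 158 177 176 182 179 177 167 152 133 107 210 498 500]
216 [500 460 146 164 181 188 185 184 178 170 153 131 104 180 500 501]
218 [499 462 132 157 179 190 197 198 193 180 152 129  99 140 436 500]
220 [500 471 153 148 176 203 227 222 216 208 172 116  89 118 330 500]
222 [503 490 230 138 165 218 222 226 228 224 209 108  81 192 332 500]
224 [502 500 372 122 155 216 218 222 223 227 224  97  75 272 323 497]
226 [503 504 469 321 144 210 221 219 218 224 220  77 225 319 324 490]
228 [504 497 506 494 339 164 207 220 218 217 158 226 306 319 315 467]
230 [504 500 504 514 497 274 269 255 251 274 304 320 301 316 314 455]
232 [505 499 502 516 502 328 311 317 320 313 314 319 303 315 318 328]
```

Pin tip flat is at (325,224), which puts the pin at about (0.5485, −0.309). Next I'll look at the wide sleeve from the same relative pose.

Emit:
jog_arm:
  rows:
    - {"ax":0,"ay":0,"az":0,"tx":4.8,"ty":0,"tz":0,"jaw":7.0}
    - {"ax":0,"ay":0,"az":0,"tx":4.8,"ty":0,"tz":0,"jaw":7.0}
    - {"ax":0,"ay":0,"az":0,"tx":4.8,"ty":0,"tz":0,"jaw":7.0}
    - {"ax":0,"ay":0,"az":0,"tx":4.8,"ty":0,"tz":0,"jaw":7.0}
    - {"ax":0,"ay":0,"az":0,"tx":4.8,"ty":0,"tz":0,"jaw":7.0}

```text
clock: 2.75
eef_pos: [0.5413, -0.0293, 0.2314]
eef_rot: [[0.005, 1.0, 0.0], [1.0, -0.005, -0.001], [-0.001, 0.0, -1.0]]
ft_force: [1.0, 0.6, -0.3]
finger_gap: 0.821
finger_force: 0.0
```

Emit:
jog_arm:
  rows:
    - {"ax":0,"ay":0,"az":0,"tx":4.8,"ty":0,"tz":0,"jaw":7.0}
    - {"ax":0,"ay":0,"az":0,"tx":4.8,"ty":0,"tz":0,"jaw":7.0}
    - {"ax":0,"ay":0,"az":0,"tx":4.8,"ty":0,"tz":0,"jaw":7.0}
    - {"ax":0,"ay":0,"az":0,"tx":4.4,"ty":0,"tz":0,"jaw":7.0}
    - {"ax":0,"ay":0,"az":0,"tx":0,"ty":0,"tz":0,"jaw":7.0}

```text
clock: 3.25
eef_pos: [0.5403, 0.1669, 0.2318]
eef_rot: [[-0.01, 1.0, 0.0], [1.0, 0.01, 0.006], [0.006, 0.0, -1.0]]
ft_force: [0.2, 0.3, 0.7]
finger_gap: 0.82
finger_force: 0.0
```

Emit:
jog_arm:
  rows:
    - {"ax":0,"ay":0,"az":0,"tx":0,"ty":0,"tz":0,"jaw":7.0}

```text
clock: 3.35
eef_pos: [0.5417, 0.1588, 0.2311]
eef_rot: [[-0.0, 1.0, -0.0], [1.0, 0.0, -0.001], [-0.001, -0.0, -1.0]]
ft_force: [0.3, -0.0, 0.8]
finger_gap: 0.821
finger_force: 0.0
```

```bash
cat > sl.py <<'E'
from h import *
import sys
s=get_state();im=grab_frame('wrist');cv2.imwrite(f'pics/{sys.argv[1]}.png',im[:,:,::-1]);print(s['clock'],s['eef_pos'],s['finger_gap'])
h=hsv(im);o=(h[...,0]>4)&(h[...,0]<20)&(h[...,1]>150)
top=o&(im[...,0]>225)
for n,m in(('or',o),('top',top)):
    for i,st,c in blobs(m,150)[0]:
        if st[3]>120:continue
        cs=max(cv2.findContours((blobs(m,150)[1]==i).astype(np.uint8),0,2)[0],key=len)
        e=cv2.fitEllipse(cs);print(n,st,c,e);p=onz('wrist',e[0],.055,s);print(p)
E
python3 sl.py ws
```

```text
3.35 [0.54168442 0.15881176 0.231142  ] 0.8208919090900145
or [251  14  56  63 612] [283.1  53.8] ((278.4487609863281, 45.04876708984375), (53.75661087036133, 63.34667205810547), 154.37149047851562)
[0.5072 0.2716 0.055 ]
or [266  31  23  25 354] [276.2  41.8] ((277.21197509765625, 43.31403732299805), (22.260700225830078, 24.756763458251953), 163.46017456054688)
[0.5063 0.273  0.055 ]
or [298 177  48  58 664] [321.5 195.1] ((321.42376708984375, 206.3194580078125), (46.825172424316406, 57.9442138671875), 177.28878784179688)
[0.5441 0.1286 0.055 ]
or [306 197  31  29 552] [321.3 213.4] ((321.3670959472656, 211.3603973388672), (28.667537689208984, 30.400371551513672), 87.77666473388672)
[0.5441 0.1235 0.055 ]
top [251  15  54  58 304] [278.4  50.9] ((277.2527160644531, 42.874847412109375), (51.986412048339844, 55.953487396240234), 165.35707092285156)
[0.5063 0.2733 0.055 ]
top [299 178  45  30 403] [318.8 187.4] ((230.697265625, -1091.3428955078125), (235.35276794433594, 2550.90087890625), 0.0)
[0.5008 0.7396 0.055 ]
top [307 211  30  15 237] [323.3 219.4] ((322.36834716796875, 218.30430603027344), (13.259897232055664, 28.254859924316406), 85.44794464111328)
[0.5451 0.1163 0.055 ]
```

View pics/ws.png

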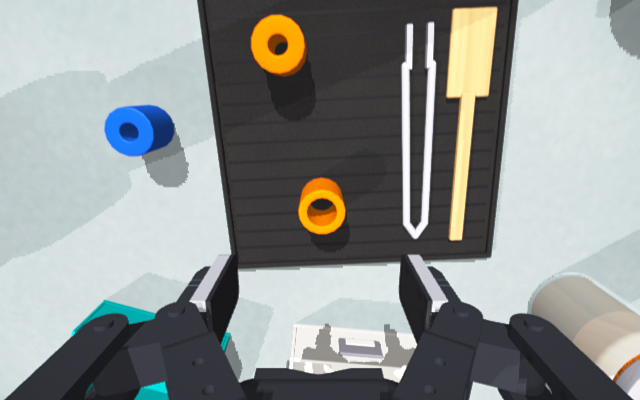

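Wrist view: the wide-bore sleeve's top ring is centred at (321,211) → (0.544, 0.1235). The tight one is at (278,44) → (0.507, 0.272), and the tongs are clear to the right at x≈405+. I'm approaching the wide sleeve.

Emit:
jog_arm:
  rows:
    - {"ax":0,"ay":0,"az":0,"tx":-3.5,"ty":0.25,"tz":0,"jaw":7.0}
    - {"ax":0,"ay":0,"az":0,"tx":0,"ty":0,"tz":4.5,"jaw":7.0}
    - {"ax":0,"ay":0,"az":0,"tx":0,"ty":0,"tz":4.5,"jaw":7.0}
    - {"ax":0,"ay":0,"az":0,"tx":0,"ty":0,"tz":4.0,"jaw":7.0}
    - {"ax":0,"ay":0,"az":0,"tx":0,"ty":0,"tz":0,"jaw":7.0}

```text
clock: 3.9
eef_pos: [0.5405, 0.1195, 0.0964]
eef_rot: [[0.004, 1.0, -0.012], [1.0, -0.004, -0.006], [-0.006, -0.012, -1.0]]
ft_force: [-0.1, 0.1, -0.3]
finger_gap: 0.819
finger_force: 0.0
```

Emit:
jog_arm:
  rows:
    - {"ax":0,"ay":0,"az":0,"tx":0,"ty":0,"tz":0,"jaw":7.0}
    - {"ax":0,"ay":0,"az":0,"tx":0,"ty":0,"tz":0,"jaw":7.0}

```text
clock: 4.1
eef_pos: [0.5461, 0.1243, 0.1037]
eef_rot: [[0.0, 1.0, 0.005], [1.0, -0.0, 0.001], [0.001, 0.005, -1.0]]
ft_force: [-0.1, 0.2, 0.0]
finger_gap: 0.818
finger_force: 0.0
```

```bash
python3 -c "
from h import *
s=get_state();print(s['clock'],s['eef_pos'],move(s,[.5441,.1235,.021]))"; python3 sl.py w2
```

```text
4.1 [0.5461228  0.12430985 0.1037016 ] [-0.09 -0.24  8.27]
4.1 [0.5461228  0.12430985 0.1037016 ] 0.8182660448892535
or [235   0  38   7 179] [253.3   2.2] ((253.84814453125, -9.704646110534668), (30.48583221435547, 47.81132125854492), 87.81480407714844)
[0.5143 0.2466 0.055 ]
or [ 277  171   78   91 1343] [316.3 194.5] ((315.612060546875, 218.28521728515625), (74.96238708496094, 91.92240905761719), 0.1330590695142746)
[0.5442 0.1289 0.055 ]
or [ 290  203   51   47 1467] [315.2 229.7] ((315.2437744140625, 225.96368408203125), (46.12736129760742, 49.85544967651367), 88.40411376953125)
[0.544  0.1241 0.055 ]
top [281 172  70  40 972] [313.3 185.9] ((309.35504150390625, -798.9110717773438), (283.47589111328125, 1955.994873046875), 0.0)
[0.5426 0.4603 0.055 ]
top [291 222  50  28 718] [318.8 237.7] ((317.43914794921875, 236.4310760498047), (23.17080307006836, 49.58975601196289), 83.30607604980469)
[0.5453 0.1174 0.055 ]
```

Emit:
jog_arm:
  rows:
    - {"ax":0,"ay":0,"az":0,"tx":0,"ty":-0.2,"tz":2.0,"jaw":7.0}
    - {"ax":0,"ay":0,"az":0,"tx":0,"ty":0,"tz":2.5,"jaw":7.0}
    - {"ax":0,"ay":0,"az":0,"tx":0,"ty":0,"tz":2.3,"jaw":7.0}
    - {"ax":0,"ay":0,"az":0,"tx":0,"ty":0,"tz":1.2,"jaw":7.0}
    - {"ax":0,"ay":0,"az":0,"tx":0,"ty":0,"tz":0,"jaw":7.0}

```text
clock: 4.65
eef_pos: [0.5421, 0.1247, 0.0213]
eef_rot: [[-0.002, 1.0, -0.0], [1.0, 0.002, -0.0], [-0.0, -0.0, -1.0]]
ft_force: [-1.1, 0.1, -0.2]
finger_gap: 0.822
finger_force: 0.0
```

Emit:
jog_arm:
  rows:
    - {"ax":0,"ay":0,"az":0,"tx":0,"ty":0,"tz":0,"jaw":7.0}
    - {"ax":0,"ay":0,"az":0,"tx":0,"ty":0,"tz":0,"jaw":5.5}
    - {"ax":0,"ay":0,"az":0,"tx":0,"ty":0,"tz":0,"jaw":4.0}
    - {"ax":0,"ay":0,"az":0,"tx":0,"ty":0,"tz":0,"jaw":4.0}
    - {"ax":0,"ay":0,"az":0,"tx":0,"ty":0,"tz":0,"jaw":3.5}
  force: 40

```text
clock: 5.15
eef_pos: [0.5432, 0.1252, 0.023]
eef_rot: [[-0.002, 1.0, 0.003], [1.0, 0.002, 0.001], [0.001, 0.003, -1.0]]
ft_force: [-0.4, 0.3, 6.8]
finger_gap: 0.533
finger_force: 40.6
```

Emit:
jog_arm:
  rows:
    - {"ax":0,"ay":0,"az":0,"tx":0,"ty":0,"tz":0,"jaw":3.5}
    - {"ax":0,"ay":0,"az":0,"tx":0,"ty":0,"tz":0,"jaw":3.5}

```text
clock: 5.35
eef_pos: [0.5432, 0.1252, 0.023]
eef_rot: [[-0.002, 1.0, 0.003], [1.0, 0.002, 0.001], [0.001, 0.003, -1.0]]
ft_force: [0.7, -0.4, 6.2]
finger_gap: 0.531
finger_force: 40.6
```

Emit:
jog_arm:
  rows:
    - {"ax":0,"ay":0,"az":0,"tx":0,"ty":0,"tz":-2,"jaw":3.5}
    - {"ax":0,"ay":0,"az":0,"tx":0,"ty":0,"tz":-4,"jaw":3.5}
    - {"ax":0,"ay":0,"az":0,"tx":0,"ty":0,"tz":-4,"jaw":3.5}
    - {"ax":0,"ay":0,"az":0,"tx":0,"ty":0,"tz":-3,"jaw":3.5}
    - {"ax":0,"ay":0,"az":0,"tx":0,"ty":0,"tz":0,"jaw":3.5}

```text
clock: 5.85
eef_pos: [0.5451, 0.1261, 0.1564]
eef_rot: [[-0.002, 1.0, 0.01], [1.0, 0.002, 0.003], [0.003, 0.01, -1.0]]
ft_force: [0.3, 0.1, -0.5]
finger_gap: 0.532
finger_force: 41.1
```

Emit:
jog_arm:
  rows:
    - {"ax":0,"ay":0,"az":0,"tx":-2.3,"ty":0.1,"tz":0,"jaw":3.5}
    - {"ax":0,"ay":0,"az":0,"tx":-4,"ty":0.1,"tz":0,"jaw":3.5}
    - {"ax":0,"ay":0,"az":0,"tx":-4,"ty":0.1,"tz":0,"jaw":3.5}
    - {"ax":0,"ay":0,"az":0,"tx":-4,"ty":0.1,"tz":0,"jaw":3.5}
    - {"ax":0,"ay":0,"az":0,"tx":-4,"ty":0.1,"tz":0,"jaw":3.5}

```text
clock: 6.35
eef_pos: [0.5468, -0.0598, 0.1507]
eef_rot: [[-0.002, 1.0, -0.001], [1.0, 0.002, -0.0], [-0.0, -0.001, -1.0]]
ft_force: [0.2, -0.1, -0.6]
finger_gap: 0.531
finger_force: 41.1
```

Emit:
jog_arm:
  rows:
    - {"ax":0,"ay":0,"az":0,"tx":-4,"ty":0,"tz":0,"jaw":3.5}
    - {"ax":0,"ay":0,"az":0,"tx":-4,"ty":0,"tz":0,"jaw":3.5}
    - {"ax":0,"ay":0,"az":0,"tx":-4,"ty":0,"tz":0,"jaw":3.5}
    - {"ax":0,"ay":0,"az":0,"tx":-4,"ty":0,"tz":0,"jaw":3.5}
    - {"ax":0,"ay":0,"az":0,"tx":-4,"ty":0,"tz":0,"jaw":3.5}

```text
clock: 6.85
eef_pos: [0.547, -0.2597, 0.1506]
eef_rot: [[-0.002, 1.0, -0.001], [1.0, 0.002, 0.0], [0.0, -0.001, -1.0]]
ft_force: [0.2, 0.7, -0.6]
finger_gap: 0.531
finger_force: 41.1
```

Emit:
jog_arm:
  rows:
    - {"ax":0,"ay":0,"az":0,"tx":-3,"ty":0,"tz":0,"jaw":3.5}
    - {"ax":0,"ay":0,"az":0,"tx":-2,"ty":0,"tz":0,"jaw":3.5}
    - {"ax":0,"ay":0,"az":0,"tx":0,"ty":0,"tz":0,"jaw":3.5}
    - {"ax":0,"ay":0,"az":0,"tx":0,"ty":0,"tz":0,"jaw":3.5}
    - {"ax":0,"ay":0,"az":0,"tx":0,"ty":0,"tz":0,"jaw":3.5}

```text
clock: 7.35
eef_pos: [0.5483, -0.3053, 0.1511]
eef_rot: [[-0.005, 1.0, -0.0], [1.0, 0.005, 0.002], [0.002, -0.0, -1.0]]
ft_force: [0.4, 0.0, -0.3]
finger_gap: 0.531
finger_force: 41.1
```

```bash
python3 - <<'E'
from h import *
s=get_state();w=grab_frame('wrist');sd=grab_frame('side');tp=grab_frame('top')
print(s['clock'],s['eef_pos'],s['eef_rot'],move(s,[.5485,-.308,.11]))
a=w[150:350,200:440];b=sd[70:170,270:390];c=tp[130:230,370:490]
cv2.imwrite('pics/hover.png',np.hstack([cv2.resize(i,(d,400),interpolation=2) for i,d in((a,400),(b,400))])[:,:,::-1])
E
```

```text
7.35 [ 0.54833597 -0.30531725  0.15112954] [[-5.17734268e-03  9.99986559e-01 -2.78793427e-04]
 [ 9.99984154e-01  5.17794621e-03  2.20940763e-03]
 [ 2.21082151e-03 -2.67350149e-04 -9.99997520e-01]] [-0.28  0.02  4.11]
```

View pics/hover.png

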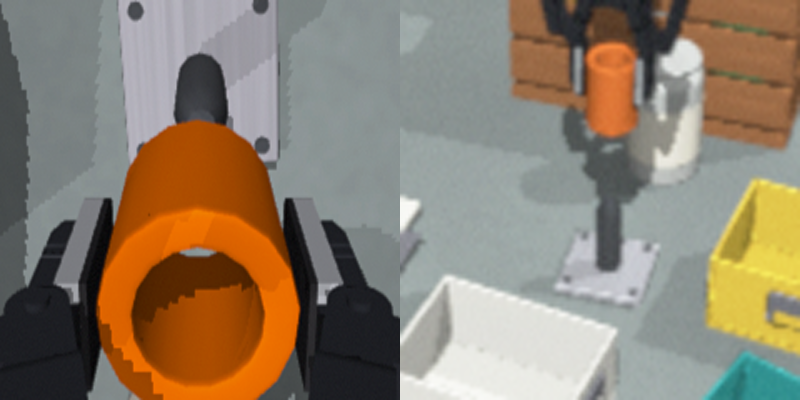

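The hover view shows the sleeve upright in the grip, with the pin laterally in line at crop (201,~90) and about 3 mm left to correct in y. I'll descend in stages.

Emit:
jog_arm:
  rows:
    - {"ax":0,"ay":0,"az":0,"tx":-0.3,"ty":0,"tz":2,"jaw":3.5}
    - {"ax":0,"ay":0,"az":0,"tx":0,"ty":0,"tz":2,"jaw":3.5}
    - {"ax":0,"ay":0,"az":0,"tx":0,"ty":0,"tz":1.6,"jaw":3.5}
    - {"ax":0,"ay":0,"az":0,"tx":0,"ty":0,"tz":0,"jaw":3.5}
    - {"ax":0,"ay":0,"az":0,"tx":0,"ty":0,"tz":0,"jaw":3.5}

```text
clock: 8.0
eef_pos: [0.5484, -0.3105, 0.0956]
eef_rot: [[-0.003, 1.0, 0.0], [1.0, 0.003, 0.0], [0.0, 0.0, -1.0]]
ft_force: [1.6, -1.4, -0.4]
finger_gap: 0.533
finger_force: 41.1
```

Emit:
jog_arm:
  rows:
    - {"ax":0,"ay":0,"az":0,"tx":0,"ty":0,"tz":0,"jaw":3.5}
    - {"ax":0,"ay":0,"az":0,"tx":0,"ty":0,"tz":0,"jaw":3.5}

```text
clock: 8.2
eef_pos: [0.5488, -0.3113, 0.0966]
eef_rot: [[-0.002, 1.0, 0.002], [1.0, 0.002, -0.001], [-0.001, 0.002, -1.0]]
ft_force: [-0.3, 0.4, 0.2]
finger_gap: 0.536
finger_force: 41.1
```

```bash
python3 - <<'E'
from h import *
s=get_state();w=grab_frame('wrist');sd=grab_frame('side')
print(s['clock'],s['eef_pos'],s['eef_rot'],move(s,[.5485,-.308,.026]))
a=w[170:370,220:420];b=sd[80:160,290:370]
cv2.imwrite('pics/hover2.png',np.hstack([cv2.resize(i,(d,400),interpolation=2) for i,d in((a,400),(b,400))])[:,:,::-1])
E
```

```text
8.2 [ 0.54875841 -0.31125939  0.09656601] [[-2.14594862e-03  9.99995590e-01  2.05303070e-03]
 [ 9.99997241e-01  2.14790402e-03 -9.50716666e-04]
 [-9.55122186e-04  2.05098484e-03 -9.99997441e-01]] [ 0.33 -0.04  7.06]
```

View pics/hover2.png

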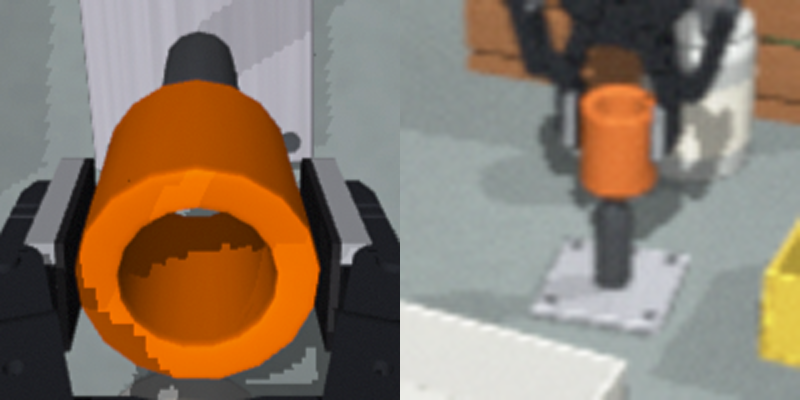

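```bash
python3 - <<'E'
from h import *
s=get_state()
for v in(272,274,276):print(onz('wrist',(319.5,170+v/2),s['eef_pos'][2]+.032,s))
E
```

```text
[ 0.5482 -0.3113  0.1282]
[ 0.5482 -0.3118  0.1282]
[ 0.5482 -0.3122  0.1282]
```

Emit:
jog_arm:
  rows:
    - {"ax":0,"ay":0,"az":0,"tx":0.25,"ty":0,"tz":0,"jaw":3.5}
    - {"ax":0,"ay":0,"az":0,"tx":0,"ty":0,"tz":0.8,"jaw":3.5}
    - {"ax":0,"ay":0,"az":0,"tx":0,"ty":0,"tz":0.6,"jaw":3.5}
    - {"ax":0,"ay":0,"az":0,"tx":0,"ty":0,"tz":0.6,"jaw":3.5}
    - {"ax":0,"ay":0,"az":0,"tx":0,"ty":0,"tz":0,"jaw":3.5}

```text
clock: 8.8
eef_pos: [0.547, -0.3083, 0.0737]
eef_rot: [[-0.002, 1.0, -0.003], [1.0, 0.002, 0.001], [0.001, -0.003, -1.0]]
ft_force: [-0.1, 0.0, -0.8]
finger_gap: 0.532
finger_force: 41.1
```

Emit:
jog_arm:
  rows:
    - {"ax":0,"ay":0,"az":0,"tx":0,"ty":0,"tz":0.6,"jaw":3.5}
    - {"ax":0,"ay":0,"az":0,"tx":0,"ty":0,"tz":0.6,"jaw":3.5}
    - {"ax":0,"ay":0,"az":0,"tx":0,"ty":0,"tz":0,"jaw":3.5}
    - {"ax":0,"ay":0,"az":0,"tx":0,"ty":0,"tz":0,"jaw":3.5}

```text
clock: 9.2
eef_pos: [0.5479, -0.3086, 0.0631]
eef_rot: [[-0.002, 1.0, -0.0], [1.0, 0.002, 0.0], [0.0, -0.0, -1.0]]
ft_force: [0.2, -0.6, -0.8]
finger_gap: 0.528
finger_force: 41.1
```

No contact force, and the sleeve is past the taper. Continuing down.

Emit:
jog_arm:
  rows:
    - {"ax":0,"ay":0,"az":0,"tx":0,"ty":0,"tz":0.8,"jaw":3.5}
    - {"ax":0,"ay":0,"az":0,"tx":0,"ty":0,"tz":0.8,"jaw":3.5}
    - {"ax":0,"ay":0,"az":0,"tx":0,"ty":0,"tz":0.8,"jaw":3.5}
    - {"ax":0,"ay":0,"az":0,"tx":0,"ty":0,"tz":0.8,"jaw":3.5}
    - {"ax":0,"ay":0,"az":0,"tx":0,"ty":0,"tz":0,"jaw":3.5}

```text
clock: 9.7
eef_pos: [0.5474, -0.3081, 0.0297]
eef_rot: [[-0.002, 1.0, -0.002], [1.0, 0.002, 0.001], [0.001, -0.002, -1.0]]
ft_force: [-0.6, 0.8, -0.8]
finger_gap: 0.532
finger_force: 41.1
```

Emit:
jog_arm:
  rows:
    - {"ax":0,"ay":0,"az":0,"tx":0,"ty":0,"tz":0.3,"jaw":3.5}
    - {"ax":0,"ay":0,"az":0,"tx":0,"ty":0,"tz":0,"jaw":3.5}

```text
clock: 9.9
eef_pos: [0.5478, -0.3086, 0.0281]
eef_rot: [[-0.002, 1.0, -0.001], [1.0, 0.002, 0.0], [0.0, -0.001, -1.0]]
ft_force: [-0.5, 0.5, -0.7]
finger_gap: 0.528
finger_force: 41.1
```

Emit:
jog_arm:
  rows:
    - {"ax":0,"ay":0,"az":0,"tx":0,"ty":0,"tz":0.15,"jaw":3.5}
    - {"ax":0,"ay":0,"az":0,"tx":0,"ty":0,"tz":0,"jaw":3.5}
    - {"ax":0,"ay":0,"az":0,"tx":0,"ty":0,"tz":0,"jaw":7.0}
    - {"ax":0,"ay":0,"az":0,"tx":0,"ty":0,"tz":0,"jaw":7.0}
    - {"ax":0,"ay":0,"az":0,"tx":0,"ty":0,"tz":0,"jaw":7.0}

```text
clock: 10.4
eef_pos: [0.5481, -0.3087, 0.027]
eef_rot: [[-0.002, 1.0, 0.0], [1.0, 0.002, -0.0], [-0.0, 0.0, -1.0]]
ft_force: [-0.3, 0.0, -0.2]
finger_gap: 0.816
finger_force: 0.0
```

Emit:
jog_arm:
  rows:
    - {"ax":0,"ay":0,"az":0,"tx":0,"ty":0,"tz":0,"jaw":7.0}
    - {"ax":0,"ay":0,"az":0,"tx":0,"ty":0,"tz":-1,"jaw":7.0}
    - {"ax":0,"ay":0,"az":0,"tx":0,"ty":0,"tz":-2,"jaw":7.0}
    - {"ax":0,"ay":0,"az":0,"tx":0,"ty":0,"tz":-4,"jaw":7.0}
    - {"ax":0,"ay":0,"az":0,"tx":0,"ty":0,"tz":-4.5,"jaw":7.0}

```text
clock: 10.9
eef_pos: [0.5471, -0.3083, 0.1425]
eef_rot: [[-0.002, 1.0, -0.002], [1.0, 0.002, 0.001], [0.001, -0.002, -1.0]]
ft_force: [1.0, -1.0, 0.1]
finger_gap: 0.822
finger_force: 0.0
```

Emit:
jog_arm:
  rows:
    - {"ax":0,"ay":0,"az":0,"tx":1,"ty":0,"tz":-4.5,"jaw":7.0}
    - {"ax":0,"ay":0,"az":0,"tx":3.5,"ty":0,"tz":-4.5,"jaw":7.0}
    - {"ax":0,"ay":0,"az":0,"tx":0,"ty":0,"tz":0,"jaw":7.0}
    - {"ax":0,"ay":0,"az":0,"tx":0,"ty":0,"tz":0,"jaw":7.0}

```text
clock: 11.3
eef_pos: [0.5485, -0.2671, 0.2283]
eef_rot: [[-0.004, 1.0, 0.003], [1.0, 0.004, -0.002], [-0.002, 0.003, -1.0]]
ft_force: [0.7, 0.1, -0.7]
finger_gap: 0.819
finger_force: 0.0
```

```bash
python3 - <<'E'
from h import *
s=get_state();w=grab_frame('wrist');sd=grab_frame('side')
print(s['clock'],s['eef_pos'],s['eef_rot'])
a=w[0:300,200:500];b=sd[80:160,290:370]
cv2.imwrite('pics/home.png',np.hstack([cv2.resize(i,(400,400),interpolation=2) for i in(a,b)])[:,:,::-1])
E
```

```text
11.3 [ 0.54854766 -0.26709961  0.22831913] [[-0.00410356  0.99998713  0.00298465]
 [ 0.99999034  0.00410824 -0.00156384]
 [-0.00157609  0.00297821 -0.99999432]]
```

View pics/home.png

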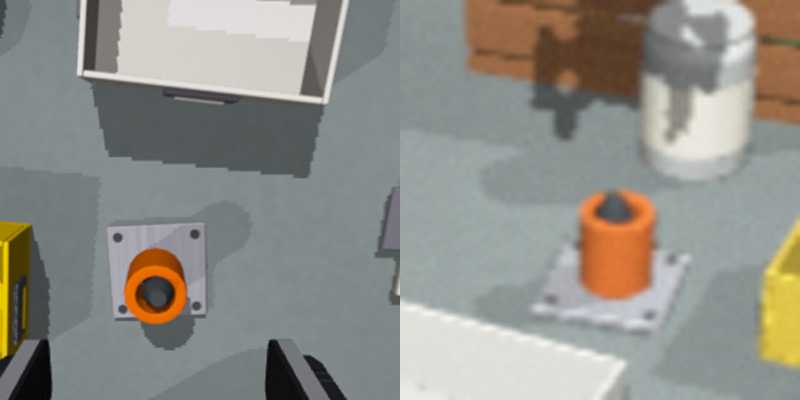

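The sleeve is home on the base plate with the pin tip proud (side crop (615,210)). Now the tight sleeve.

Emit:
jog_arm:
  rows:
    - {"ax":0,"ay":0,"az":0,"tx":4.5,"ty":-0.35,"tz":0,"jaw":7.0}
    - {"ax":0,"ay":0,"az":0,"tx":4.5,"ty":-0.35,"tz":0,"jaw":7.0}
    - {"ax":0,"ay":0,"az":0,"tx":4.5,"ty":-0.35,"tz":0,"jaw":7.0}
    - {"ax":0,"ay":0,"az":0,"tx":4.5,"ty":-0.35,"tz":0,"jaw":7.0}
    - {"ax":0,"ay":0,"az":0,"tx":4.5,"ty":-0.35,"tz":0,"jaw":7.0}

```text
clock: 11.9
eef_pos: [0.5288, -0.0428, 0.2246]
eef_rot: [[0.001, 1.0, -0.004], [1.0, -0.001, -0.0], [-0.0, -0.004, -1.0]]
ft_force: [1.2, 0.7, 0.3]
finger_gap: 0.819
finger_force: 0.0
```

Emit:
jog_arm:
  rows:
    - {"ax":0,"ay":0,"az":0,"tx":4.5,"ty":-0.35,"tz":0,"jaw":7.0}
    - {"ax":0,"ay":0,"az":0,"tx":4.5,"ty":-0.35,"tz":0,"jaw":7.0}
    - {"ax":0,"ay":0,"az":0,"tx":4.5,"ty":-0.35,"tz":0,"jaw":7.0}
    - {"ax":0,"ay":0,"az":0,"tx":4.5,"ty":-0.35,"tz":0,"jaw":7.0}
    - {"ax":0,"ay":0,"az":0,"tx":4.5,"ty":-0.35,"tz":0,"jaw":7.0}

```text
clock: 12.4
eef_pos: [0.5116, 0.182, 0.2245]
eef_rot: [[0.0, 1.0, -0.003], [1.0, -0.0, -0.002], [-0.002, -0.003, -1.0]]
ft_force: [0.5, -0.7, 0.3]
finger_gap: 0.815
finger_force: 0.0
```

Emit:
jog_arm:
  rows:
    - {"ax":0,"ay":0,"az":0,"tx":4.5,"ty":-0.35,"tz":0,"jaw":7.0}
    - {"ax":0,"ay":0,"az":0,"tx":4.5,"ty":-0.35,"tz":3,"jaw":7.0}
    - {"ax":0,"ay":0,"az":0,"tx":0,"ty":0,"tz":4.5,"jaw":7.0}
    - {"ax":0,"ay":0,"az":0,"tx":0,"ty":0,"tz":4.5,"jaw":7.0}
    - {"ax":0,"ay":0,"az":0,"tx":0,"ty":0,"tz":0,"jaw":7.0}

```text
clock: 12.9
eef_pos: [0.5008, 0.264, 0.1012]
eef_rot: [[-0.001, 1.0, -0.015], [1.0, 0.001, -0.01], [-0.01, -0.015, -1.0]]
ft_force: [-0.0, -0.1, -0.2]
finger_gap: 0.824
finger_force: 0.0
```

Emit:
jog_arm:
  rows:
    - {"ax":0,"ay":0,"az":0,"tx":0,"ty":0,"tz":0,"jaw":7.0}
    - {"ax":0,"ay":0,"az":0,"tx":0,"ty":0,"tz":0,"jaw":7.0}

```text
clock: 13.1
eef_pos: [0.5068, 0.2688, 0.1105]
eef_rot: [[-0.001, 1.0, 0.003], [1.0, 0.001, 0.002], [0.002, 0.003, -1.0]]
ft_force: [-0.7, 0.0, 0.3]
finger_gap: 0.822
finger_force: 0.0
```

```bash
python3 sl.py t1; python3 - <<'E'
from h import *
s=get_state();im=cv2.imread('pics/t1.png')[:,:,::-1].copy()
print(move(s,[.507,.272,.021]),s['eef_rot'][0])
st=dict(eef_pos=np.array([.54855,-.2671,.2283]),eef_rot=np.array([[-.0041,1,.003],[1,.0041,-.0016],[-.0016,.003,-1]]))
print(onz('wrist',(261.5,55.5),.06,st),onz('wrist',(443.8,75.8),.06,st))
E
```

```text
13.1 [0.50676539 0.26884574 0.11051116] 0.8222605371337623
or [ 281  163   76   88 3833] [319.2 209.7] ((318.22271728515625, 207.42556762695312), (73.4032974243164, 87.25865936279297), 179.1569061279297)
[0.5063 0.2779 0.055 ]
top [ 282  164   74   86 3104] [318.7 210.8] ((317.72711181640625, 208.13743591308594), (70.71864318847656, 85.07816314697266), 174.7751922607422)
[0.506  0.2775 0.055 ]
[ 0.28 -0.02  9.  ] [-7.07022939e-04  9.99991821e-01  3.98216891e-03]
[ 0.5008 -0.1634  0.06  ] [ 0.6538 -0.1784  0.06  ]
```

Emit:
jog_arm:
  rows:
    - {"ax":0,"ay":0,"az":0,"tx":0.4,"ty":-0.05,"tz":2.0,"jaw":7.0}
    - {"ax":0,"ay":0,"az":0,"tx":0,"ty":0,"tz":3.0,"jaw":7.0}
    - {"ax":0,"ay":0,"az":0,"tx":0,"ty":0,"tz":2.5,"jaw":7.0}
    - {"ax":0,"ay":0,"az":0,"tx":0,"ty":0,"tz":1.4,"jaw":7.0}
    - {"ax":0,"ay":0,"az":0,"tx":0,"ty":0,"tz":0,"jaw":7.0}

```text
clock: 13.65
eef_pos: [0.5046, 0.2721, 0.0194]
eef_rot: [[-0.001, 1.0, -0.001], [1.0, 0.001, -0.001], [-0.001, -0.001, -1.0]]
ft_force: [-0.1, 0.1, 0.4]
finger_gap: 0.819
finger_force: 0.0
```

Emit:
jog_arm:
  rows:
    - {"ax":0,"ay":0,"az":0,"tx":0,"ty":0,"tz":0,"jaw":7.0}
    - {"ax":0,"ay":0,"az":0,"tx":0,"ty":0,"tz":0,"jaw":5.5}
    - {"ax":0,"ay":0,"az":0,"tx":0,"ty":0,"tz":0,"jaw":4.0}
    - {"ax":0,"ay":0,"az":0,"tx":0,"ty":0,"tz":0,"jaw":3.5}
    - {"ax":0,"ay":0,"az":0,"tx":0,"ty":0,"tz":0,"jaw":3.5}

```text
clock: 14.15
eef_pos: [0.5057, 0.2731, 0.0215]
eef_rot: [[-0.002, 1.0, 0.003], [1.0, 0.002, 0.002], [0.002, 0.003, -1.0]]
ft_force: [-0.7, -0.3, 6.3]
finger_gap: 0.531
finger_force: 40.6
```

Emit:
jog_arm:
  rows:
    - {"ax":0,"ay":0,"az":0,"tx":0,"ty":0,"tz":0,"jaw":3.5}
    - {"ax":0,"ay":0,"az":0,"tx":0,"ty":0,"tz":0,"jaw":3.5}
    - {"ax":0,"ay":0,"az":0,"tx":0,"ty":0,"tz":-2,"jaw":3.5}
    - {"ax":0,"ay":0,"az":0,"tx":0,"ty":0,"tz":-4,"jaw":3.5}

```text
clock: 14.55
eef_pos: [0.5028, 0.271, 0.0782]
eef_rot: [[-0.002, 1.0, -0.005], [1.0, 0.002, -0.003], [-0.003, -0.005, -1.0]]
ft_force: [1.3, -0.1, 1.0]
finger_gap: 0.534
finger_force: 41.2
```

Emit:
jog_arm:
  rows:
    - {"ax":0,"ay":0,"az":0,"tx":0,"ty":0,"tz":-4,"jaw":3.5}
    - {"ax":0,"ay":0,"az":0,"tx":0,"ty":0,"tz":-3,"jaw":3.5}
    - {"ax":0,"ay":0,"az":0,"tx":-2.5,"ty":0.5,"tz":0,"jaw":3.5}
    - {"ax":0,"ay":0,"az":0,"tx":-4,"ty":0.8,"tz":0,"jaw":3.5}
    - {"ax":0,"ay":0,"az":0,"tx":-4,"ty":0.8,"tz":0,"jaw":3.5}

```text
clock: 15.05
eef_pos: [0.526, 0.167, 0.1506]
eef_rot: [[-0.004, 1.0, 0.002], [1.0, 0.004, 0.001], [0.001, 0.002, -1.0]]
ft_force: [1.5, -0.6, -0.8]
finger_gap: 0.534
finger_force: 41.2
```

Emit:
jog_arm:
  rows:
    - {"ax":0,"ay":0,"az":0,"tx":-4,"ty":0.8,"tz":0,"jaw":3.5}
    - {"ax":0,"ay":0,"az":0,"tx":-4,"ty":0.8,"tz":0,"jaw":3.5}
    - {"ax":0,"ay":0,"az":0,"tx":-4,"ty":0.8,"tz":0,"jaw":3.5}
    - {"ax":0,"ay":0,"az":0,"tx":-4,"ty":0.8,"tz":0,"jaw":3.5}
    - {"ax":0,"ay":0,"az":0,"tx":-4,"ty":0.8,"tz":0,"jaw":3.5}

```text
clock: 15.55
eef_pos: [0.5663, -0.0341, 0.1502]
eef_rot: [[-0.002, 1.0, 0.001], [1.0, 0.002, -0.0], [-0.0, 0.001, -1.0]]
ft_force: [0.3, 0.6, -1.4]
finger_gap: 0.534
finger_force: 41.2
```

Emit:
jog_arm:
  rows:
    - {"ax":0,"ay":0,"az":0,"tx":-4,"ty":0.8,"tz":0,"jaw":3.5}
    - {"ax":0,"ay":0,"az":0,"tx":-4,"ty":0.6,"tz":0,"jaw":3.5}
    - {"ax":0,"ay":0,"az":0,"tx":0,"ty":0,"tz":0,"jaw":3.5}
    - {"ax":0,"ay":0,"az":0,"tx":0,"ty":0,"tz":0,"jaw":3.5}
    - {"ax":0,"ay":0,"az":0,"tx":0,"ty":0,"tz":0,"jaw":3.5}

```text
clock: 16.05
eef_pos: [0.5802, -0.1105, 0.15]
eef_rot: [[-0.004, 1.0, 0.0], [1.0, 0.004, 0.001], [0.001, 0.0, -1.0]]
ft_force: [0.1, 0.8, 0.5]
finger_gap: 0.534
finger_force: 41.2
```

```bash
python3 - <<'E'
from h import *
s=get_state();w=grab_frame('wrist')
print(s['clock'],s['eef_pos'],move(s,[.581,-.112,.022]))
cv2.imwrite('pics/box.png',w[:,:,::-1])
E
```

```text
16.05 [ 0.58023297 -0.11054233  0.14996074] [-0.16  0.07 12.8 ]
```

View pics/box.png

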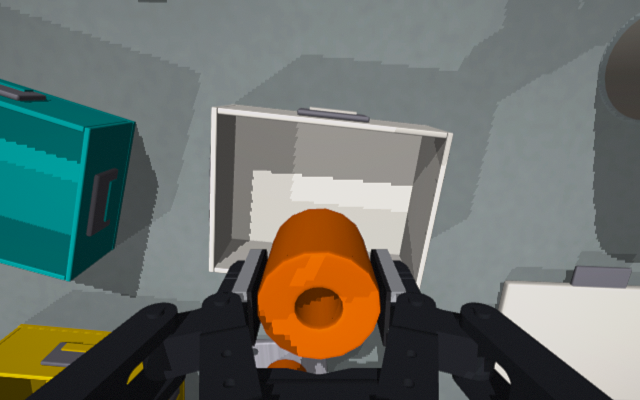

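The tight sleeve (small bore visible) is held over the white box, whose far rim corners are (211,108) and (452,134). I'll check the centre before lowering.

```bash
python3 - <<'E'
from h import *
s=get_state();a,b,c=[onz('wrist',u,.06,s) for u in((211,107),(452,133),(209,270))];print(a,b,c)
d=(b-a)/np.linalg.norm(b-a);n=np.array([d[1],-d[0],0]);print((a+b)/2+.06*n)
E
```

```text
[ 0.5099 -0.0446  0.06  ] [ 0.6677 -0.0602  0.06  ] [ 0.4986 -0.1621  0.06  ]
[ 0.58289722 -0.11210894  0.06      ]
```

Emit:
jog_arm:
  rows:
    - {"ax":0,"ay":0,"az":0,"tx":-0.15,"ty":0.2,"tz":2,"jaw":3.5}
    - {"ax":0,"ay":0,"az":0,"tx":0,"ty":0,"tz":3,"jaw":3.5}
    - {"ax":0,"ay":0,"az":0,"tx":0,"ty":0,"tz":3,"jaw":3.5}
    - {"ax":0,"ay":0,"az":0,"tx":0,"ty":0,"tz":2.5,"jaw":3.5}
    - {"ax":0,"ay":0,"az":0,"tx":0,"ty":0,"tz":1.5,"jaw":3.5}

```text
clock: 16.6
eef_pos: [0.5814, -0.1118, 0.0279]
eef_rot: [[-0.005, 1.0, -0.003], [1.0, 0.005, 0.001], [0.001, -0.003, -1.0]]
ft_force: [-1.7, 1.4, -0.2]
finger_gap: 0.538
finger_force: 41.2
```

Emit:
jog_arm:
  rows:
    - {"ax":0,"ay":0,"az":0,"tx":0,"ty":0,"tz":0,"jaw":3.5}
    - {"ax":0,"ay":0,"az":0,"tx":0,"ty":0,"tz":0.5,"jaw":3.5}
    - {"ax":0,"ay":0,"az":0,"tx":0,"ty":0,"tz":0,"jaw":3.5}

```text
clock: 16.9
eef_pos: [0.5831, -0.1135, 0.0254]
eef_rot: [[-0.002, 1.0, 0.002], [1.0, 0.002, -0.0], [-0.0, 0.002, -1.0]]
ft_force: [-0.1, -0.5, -0.2]
finger_gap: 0.537
finger_force: 41.2
```

Emit:
jog_arm:
  rows:
    - {"ax":0,"ay":0,"az":0,"tx":0,"ty":0,"tz":0.3,"jaw":3.5}
    - {"ax":0,"ay":0,"az":0,"tx":0,"ty":0,"tz":0,"jaw":3.5}
    - {"ax":0,"ay":0,"az":0,"tx":0,"ty":0,"tz":0,"jaw":6.2}
    - {"ax":0,"ay":0,"az":0,"tx":0,"ty":0,"tz":0,"jaw":6.2}
    - {"ax":0,"ay":0,"az":0,"tx":0,"ty":0,"tz":0,"jaw":6.2}

```text
clock: 17.4
eef_pos: [0.5826, -0.1139, 0.0219]
eef_rot: [[-0.002, 1.0, 0.001], [1.0, 0.002, -0.0], [-0.0, 0.001, -1.0]]
ft_force: [0.5, -0.4, 1.3]
finger_gap: 0.727
finger_force: 0.0
```

Emit:
jog_arm:
  rows:
    - {"ax":0,"ay":0,"az":0,"tx":0,"ty":0,"tz":0,"jaw":6.2}
    - {"ax":0,"ay":0,"az":0,"tx":0,"ty":0,"tz":-1,"jaw":6.2}
    - {"ax":0,"ay":0,"az":0,"tx":0,"ty":0,"tz":-3,"jaw":6.2}
    - {"ax":0,"ay":0,"az":0,"tx":0,"ty":0,"tz":-4.5,"jaw":6.2}
    - {"ax":0,"ay":0,"az":0,"tx":0,"ty":0,"tz":-4.5,"jaw":6.2}

```text
clock: 17.9
eef_pos: [0.5819, -0.1137, 0.1533]
eef_rot: [[-0.002, 1.0, -0.001], [1.0, 0.002, 0.0], [0.0, -0.001, -1.0]]
ft_force: [2.1, -1.0, -0.5]
finger_gap: 0.727
finger_force: 0.0
```

Emit:
jog_arm:
  rows:
    - {"ax":0,"ay":0,"az":0,"tx":0,"ty":0,"tz":-4.5,"jaw":6.2}
    - {"ax":0,"ay":0,"az":0,"tx":4,"ty":0,"tz":-2,"jaw":6.2}
    - {"ax":0,"ay":0,"az":0,"tx":4,"ty":0,"tz":0,"jaw":6.2}
    - {"ax":0,"ay":0,"az":0,"tx":0,"ty":0,"tz":0,"jaw":6.2}
    - {"ax":0,"ay":0,"az":0,"tx":0,"ty":0,"tz":0,"jaw":6.2}

```text
clock: 18.4
eef_pos: [0.582, -0.0325, 0.2175]
eef_rot: [[-0.005, 1.0, 0.001], [1.0, 0.005, -0.0], [-0.0, 0.001, -1.0]]
ft_force: [0.7, 0.0, -0.2]
finger_gap: 0.724
finger_force: 0.0
```

```bash
python3 - <<'E'
from h import *
w=grab_frame('wrist');sd=grab_frame('side')
b=sd[80:220,230:370]
cv2.imwrite('pics/end.png',np.hstack([cv2.resize(w[:,120:520],(400,400)),cv2.resize(b,(400,400),interpolation=2)])[:,:,::-1])
E
```

```text
(no output)
```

View pics/end.png

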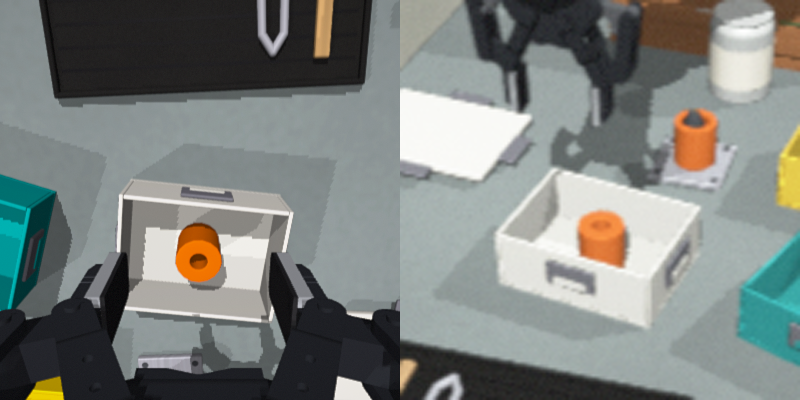

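The tight sleeve stands in the white box (side crop (602,240)), the wide one is home on the gauge (695,140), and the gripper is clear of both.

```bash
python3 -c "
from plant import *
print(finish_job())"
```

```text
the job is handed in; nothing more can be done
None
```

The wide-bore sleeve rests fully down on the gauge's base, the tight one stands in the white box, both are released, and the job was handed in at about 18.5 s; the hand-in returned no verdict.

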